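Line up the snap press and find the tin of steel snaps by weight

TASK

Get the snap press ready: slide the wooden bar by its black grip until the red dot lies right under the tip of the fixed punch, and leave it there. Then find by feel which of the three identical closed tins is the heaviest (the steel snaps are in it) and finish while holding that tin up level and still in the gripper, about 15 cm clear of the ledge, with the other two tins standing upright on the ledge. Do not shift the jar, the lint roller, the button box or the thimble.

Things in the scene. Friction and masses are not known exactly. Their poses are not given: they have to be found in the camera images.
- press: snap press fixed to the ledge: dark steel base 340 x 72 x 12 mm with two low aluminium guide rails (tops 24 mm above the ledge) and a slim grey neck that rises beside the bar on the press's -y side to 102 mm and carries the punch; origin: centre of the base's underside; the bar slides along the press's own x axis, z up
- punch_tip (a point): point of the brass punch, fixed in the press, 36 mm above the ledge (13 mm above the bar); the punch points straight down, 10 mm diameter, its steel holder 18 mm diameter; 80 mm from the press's origin towards its +x
- dot (a point): centre of the red dot (10 mm diameter, with a thin red line across the bar on either side of it) on the upper face of the pale wooden bar, 23 mm above the ledge; the bar is 170 x 46 x 10 mm and slides between the guide rails
- grip (a point): point on the vertical axis of the black grip block that stands on the bar, 46 mm above the ledge: block 16 mm along the bar, 22 mm across it, 38 mm tall (from 23 to 61 mm above the ledge), 95 mm from the dot towards the press's -x
- bar (a joint): sliding of the wooden bar along the press's +x, in m: 0 to 0.13; the dot is under the punch at about 0.10; starts at 0 to 0.06; friction of about 1.5 N, stays where it is left
- tin_k: closed green tin with a white band and a brass lid that does not come off, 61 mm diameter, 50 mm tall, loose, standing on the ledge; origin: centre of its underside, z up. All three look alike, any may be the heaviest; each weighs 0.08 to 0.6 kg, the heaviest at least 1.5 times either other, as the steel snaps (unseen body snaps) are shut inside it; contents may shift 3 mm
- tin_m: closed green tin with a white band and a brass lid that does not come off, 61 mm diameter, 50 mm tall, loose, standing on the ledge; origin: centre of its underside, z up. All three look alike, any may be the heaviest; each weighs 0.08 to 0.6 kg, the heaviest at least 1.5 times either other, as the steel snaps (unseen body snaps) are shut inside it; contents may shift 3 mm
- tin_r: closed green tin with a white band and a brass lid that does not come off, 61 mm diameter, 50 mm tall, loose, standing on the ledge; origin: centre of its underside, z up. All three look alike, any may be the heaviest; each weighs 0.08 to 0.6 kg, the heaviest at least 1.5 times either other, as the steel snaps (unseen body snaps) are shut inside it; contents may shift 3 mm
- drawers: fixed stack of three pale blue plastic drawers, 260 x 280 x 210 mm, its top drawer pulled out 130 mm towards the robot (stack's own -x), drawer floor 150 mm and rim 195 mm above the ledge; origin: on the ledge, under the middle of the stack's front face, the stack reaching 260 mm from there to its +x and the pulled drawer 130 mm to its -x; not to be used
- jar: bystander: closed green glass jar with metal cap, 68 mm diameter, 85 mm tall, standing on the ledge; origin: centre of its underside
- lint_roller: bystander: lint roller with red plastic handle, 225 mm long, 44 mm thick, lying on top of the drawers; origin: under the middle of its length, at its underside
- button_box: bystander: wooden button box 64 x 84 x 38 mm in the open drawer; origin: centre of its underside
- thimble: bystander: steel thimble 19 mm diameter, 23 mm tall, in the open drawer; origin: centre of its underside
There are look-alikes about, which are no part of the job. Leave any pink look-alike of the tin_m alone.

How it is judged (in metres and radians):
On the way, in this order (a step that is already met when the one before it is completed fails the run):
1. the wooden bar rests with its dot under the punch tip (within 4 mm) while all tins stand on the ledge (horizontal distance between dot and punch_tip below 0.004 m and velocity of joint bar between -0.004 and 0.004 m/s and height (world z) of each of tin_k, tin_m, tin_r below 0.005 m), for 0.3 s.
2. the heaviest tin is held up in the gripper, level, its underside more than 100 mm above the ledge (height (world z) of snaps above 0.1 m and ((height (world z) of tin_k above 0.1 m and angle between tin_k's own z axis and vertical below 0.3 rad and contact force between tin_k and the fingers above 1 N) or (height (world z) of tin_m above 0.1 m and angle between tin_m's own z axis and vertical below 0.3 rad and contact force between tin_m and the fingers above 1 N) or (height (world z) of tin_r above 0.1 m and angle between tin_r's own z axis and vertical below 0.3 rad and contact force between tin_r and the fingers above 1 N))), for 0.3 s.
At the end, for the whole second after the job is handed in: the heaviest tin is held still by the fingers alone, level within 17 degrees, underside more than 100 mm above the ledge; the two other tins stand upright on the ledge, untouched by the fingers; the dot is within 4 mm of the punch tip, seen from above (height (world z) of snaps above 0.1 m and (((height (world z) of tin_k above 0.1 m and angle between tin_k's own z axis and vertical below 0.3 rad and contact force between tin_k and the fingers above 1 N) and linear speed of tin_k below 0.03 m/s and angular speed of tin_k below 0.3 rad/s and (height (world z) of tin_m below 0.005 m and angle between tin_m's own z axis and vertical below 0.1 rad and contact force between tin_m and the fingers below 0.2 N) and (height (world z) of tin_r below 0.005 m and angle between tin_r's own z axis and vertical below 0.1 rad and contact force between tin_r and the fingers below 0.2 N) and contact force between tin_k and drawers below 0.2 N and contact force between tin_k and lint_roller below 0.2 N and contact force between tin_k and button_box below 0.2 N) or ((height (world z) of tin_m above 0.1 m and angle between tin_m's own z axis and vertical below 0.3 rad and contact force between tin_m and the fingers above 1 N) and linear speed of tin_m below 0.03 m/s and angular speed of tin_m below 0.3 rad/s and (height (world z) of tin_k below 0.005 m and angle between tin_k's own z axis and vertical below 0.1 rad and contact force between tin_k and the fingers below 0.2 N) and (height (world z) of tin_r below 0.005 m and angle between tin_r's own z axis and vertical below 0.1 rad and contact force between tin_r and the fingers below 0.2 N) and contact force between tin_m and drawers below 0.2 N and contact force between tin_m and lint_roller below 0.2 N and contact force between tin_m and button_box below 0.2 N) or ((height (world z) of tin_r above 0.1 m and angle between tin_r's own z axis and vertical below 0.3 rad and contact force between tin_r and the fingers above 1 N) and linear speed of tin_r below 0.03 m/s and angular speed of tin_r below 0.3 rad/s and (height (world z) of tin_k below 0.005 m and angle between tin_k's own z axis and vertical below 0.1 rad and contact force between tin_k and the fingers below 0.2 N) and (height (world z) of tin_m below 0.005 m and angle between tin_m's own z axis and vertical below 0.1 rad and contact force between tin_m and the fingers below 0.2 N) and contact force between tin_r and drawers below 0.2 N and contact force between tin_r and lint_roller below 0.2 N and contact force between tin_r and button_box below 0.2 N)) and horizontal distance between dot and punch_tip below 0.004 m); the arm keeps its last pose, push and grip.
It fails at once if a bystander is shifted more than 30 mm (distance of any of jar, lint_roller, button_box, thimble from where it was at the start of the episode above 0.03 m).
It fails at once if a tin is lifted while the dot is not under the punch tip (horizontal distance between dot and punch_tip above 0.006 m and height (world z) of any of tin_k, tin_m, tin_r above 0.012 m).
It also fails if it takes over 72 s, if anything falls off the work surface, if the arm or the gripper's body presses on something with over 40 N, if the wrist force passes 120 N, or if a joint passes its speed limit or range.

ROBOT

A 6-joint arm with a two-finger parallel gripper is mounted at the origin on the work surface. World frame = base frame: x ahead of the robot, y to its left, z up, the work surface at z = 0. Lengths are in mm, angles in degrees, forces in N, time in s.
With the tool pointing down it reaches from about 300 to 850 mm from the base axis. Payload 4.2 kg.
Tool frame: the origin (TCP) lies midway between the tips of the shut fingers; the grasp point (between the pads) lies 19 mm behind it; x points along the fingers, z is the direction in which the jaws open and shut, and the axes are right-handed (so a half turn about x gives the same grasp; the last joint's range is limited). The gripper opens to 91 mm and grips with 3 to 60 N. Pads are 32 mm wide; open, the fingers measure 118 mm over their backs; the gripper's body (76 mm by 178 mm) begins 60 mm behind the grasp point.
Start: joints at [65.088, 18.312, 89.639, -0, 72.044, -1.146], TCP at [231.733, 526.254, 213.976] pointing down, gripper open.
Joint ranges: [-177.97, 177.97], [-48.28, 115.42], [12.27, 149.76], [-77.06, 257.06], [2.81, 150.46], [-146.56, 146.56]. Speed limits (degrees/s): [147.25, 147.25, 180, 180, 180, 180].

INTERFACE

Orientations are given as [roll, pitch, yaw] about the fixed x, y, z axes, in that order (R = Rz(yaw) Ry(pitch) Rx(roll)).
In Python, from workcell import env gives the robot as it stands.
- The arm moves only by the tool send_rows, never from a script. Its argument "commands" is a list that holds one entry, the list of rows, each a list of 6 numbers: the shift along the tool's x, y, z normalised to -1 to 1, where 1 is 0.1 m, then the turn, a rotation vector about the tool's x, y, z normalised to -1 to 1, where 1 is 2 pi rad. In form: [[[x, y, z, wx, wy, wz], ...]]. A call has 1 to 20 rows; each row is the pose to reach, as a shift and turn from the pose commanded when the call began, along the tool's axes at that moment, turning the shorter way round; what a row does not reach only later rows make up. A row lasts 1/8 s, in which the tool goes at most 62.5 mm and 10.7 degrees, less where a joint would pass 70% of its speed; a pose out of reach is approached as far as the arm can. A call with a number of a shift or a turn outside -1 to 1 is refused whole. A call with a gripper value outside its range is refused whole. "jaw" is the closure, from -1 (fully open) to 1 (shut), so that 0 is half open, set as the call begins (left out, the last holds). The fingers move at their own pace and stop on an object; "force" is the grip in N (left out, the last holds). Time passes only in rows, so rows that repeat a pose let the fingers close. It gives the time, the measured TCP pose, the force and the opening at its end, in the units of the state.
- env.state(): the state, without advancing time (a new reading comes with each control period).
- env.grab_frame(name): name is "side" or "top"; returns (picture, depth): 480x640x3 uint8, red, green, blue; 480x640 float32, mm along the optical axis (not along the pixel's ray), 0 where there is no reading.
- env.get_calibration(name): a dict with "mtx" (3x3 intrinsics, pixels), "dist_coeffs" ([k1, k2, p1, p2, k3] as OpenCV has them; the pictures are not rectified), "camera_from_world" (4x4, takes a point from world to camera coordinates). Camera axes: x right, y up, looking along -z (the intrinsics and any distortion apply to the point x, -y, -z); pixel columns grow to the right and rows downward; lengths in mm; the calibration is good to about 2 mm. A picture is of the moment at which its call begins. get_calibration takes no time and is no camera call.
- env.job_done(): hands the job in, once; it reports no verdict.
The state is a dict: "time_s": time; "qpos": joint angles; "qvel": joint speeds; "effort": joint torques, N m; "ee_pos": TCP position; "ee_rot": TCP orientation; "force": force on the tool from outside, world axes, zero at the start; "torque": the same for the moment, N m; "gripper_width": finger opening in mm.
Only numpy, scipy, OpenCV 4.12 (cv2) and the standard library are available. Lean on these libraries where they do the work, as an engineer would, in place of code of your own. Each camera call takes 0.05 s, during which the arm holds its last target.

## Working session

There is one attempt and no reset: what is moved stays moved. The work goes in short steps, Python scripts to look and compute and a tool call to move; the robot and the scene stay as the last step left them, time stands still between calls to the robot, and variables do not carry over. Pictures are saved under pics/ and viewed, and the job is handed in when it is done.

Besides the shell and the picture viewer there is one more tool, called after "Emit:" as name(argument=value, ...), one argument or row to a line, values as JSON. send_rows: Moves the arm, as the interface text tells. Its arguments: {"type":"object","properties":{"commands":{"type":"array","items":{"type":"array","items":{"type":"array","items":{"type":"number","minimum":-1,"maximum":1}}}},"jaw":{"type":"number"},"force":{"type":"number"}},"required":["commands"]}

```bash
mkdir -p pics; ls; cat > h.py <<'E'
import numpy as np, cv2
from workcell import env
def grab(n,tag):
    p,d=env.grab_frame(n); cv2.imwrite(f'pics/{tag}.png',cv2.cvtColor(p,cv2.COLOR_RGB2BGR)); np.savez(f'{tag}.npz',p=p,d=d); return p,d
def ray(n,u,v):
    c=env.get_calibration(n);K=np.array(c['mtx'],float);D=np.array(c['dist_coeffs'],float)
    x=cv2.undistortPoints(np.array([[[u,v]]],float),K,D)[0,0]
    T=np.array(c['camera_from_world'],float);R=T[:3,:3];t=T[:3,3]
    d=R.T@np.array([x[0],-x[1],-1.]);return -R.T@t,d
def onplane(n,u,v,z):
    o,d=ray(n,u,v);return o+d*(z-o[2])/d[2]
def deproj(n,u,v,depth):
    o,d=ray(n,u,v);return o+d*depth
def proj(n,P):
    c=env.get_calibration(n);K=np.array(c['mtx'],float);D=np.array(c['dist_coeffs'],float)
    T=np.array(c['camera_from_world'],float);q=T[:3,:3]@np.array(P,float)+T[:3,3]
    return cv2.projectPoints(np.array([[[q[0],-q[1],-q[2]]]]),np.zeros(3),np.zeros(3),K,D)[0].ravel()
E
python3 - <<'E'
from h import *
for n in('side','top'):
    grab(n,n+'0');c=env.get_calibration(n);print(n,c, ray(n,320,240))
print(env.state())
E
```

```text
pics
side {'mtx': array([[515.76574146,   0.        , 324.49788166],
       [  0.        , 515.76574146, 241.57413596],
       [  0.        ,   0.        ,   1.        ]]), 'dist_coeffs': array([-0.01556312,  0.        ,  0.        ,  0.        ,  0.        ]), 'camera_from_world': array([[ 6.93911598e-01, -7.19948817e-01,  1.26647095e-02,
        -3.27730212e+02],
       [ 5.60463172e-01,  5.51069109e-01,  6.18226391e-01,
        -5.22618137e+02],
       [-4.52070489e-01, -4.21896360e-01,  7.85898043e-01,
        -8.91781663e+02],
       [ 0.00000000e+00,  0.00000000e+00,  0.00000000e+00,
         1.00000000e+00]])} (array([ 117.17584148, -324.18970524, 1028.09639674]), array([ 0.44772958,  0.42985677, -0.78412164]))
top {'mtx': array([[475.97271829,   0.        , 320.95500652],
       [  0.        , 475.97271829, 240.18880788],
       [  0.        ,   0.        ,   1.        ]]), 'dist_coeffs': array([-0.01862168,  0.        ,  0.        ,  0.        ,  0.        ]), 'camera_from_world': array([[-6.24012780e-02, -9.98044645e-01,  3.60085324e-03,
         1.83601584e+02],
       [ 9
[... 297 characters left out ...]
5]), array([ 0.21448312, -0.01492342, -0.97661582]))
{'time_s': 0.1, 'qpos': array([ 6.50901746e+01,  1.83485777e+01,  8.96974821e+01,  4.96374239e-04,
        7.20432152e+01, -1.14763359e+00]), 'qvel': array([-0.00865504, -0.07037186, -0.11126304,  0.01450247,  0.01018646,
       -0.03232597]), 'effort': array([-1.54866220e-04, -4.13333058e+01, -2.32510436e+01,  7.29110325e-02,
        4.20763437e-02, -3.80497374e-05]), 'ee_pos': array([231.52253835, 525.85880009, 213.21143872]), 'ee_rot': array([ 178.54947195,   89.91072385, -115.21287331]), 'force': array([-0.27887568,  0.24356203,  0.11041417]), 'torque': array([ 0.01846597, -0.00234935,  0.05512992]), 'gripper_width': 91.19017035630625}
```

View pics/top0.png

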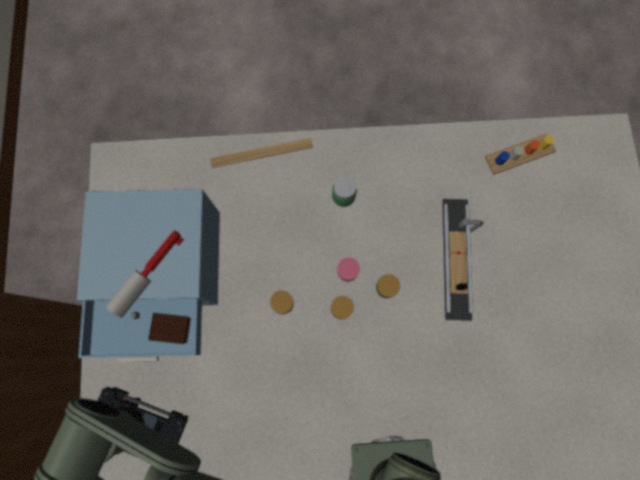

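View pics/side0.png

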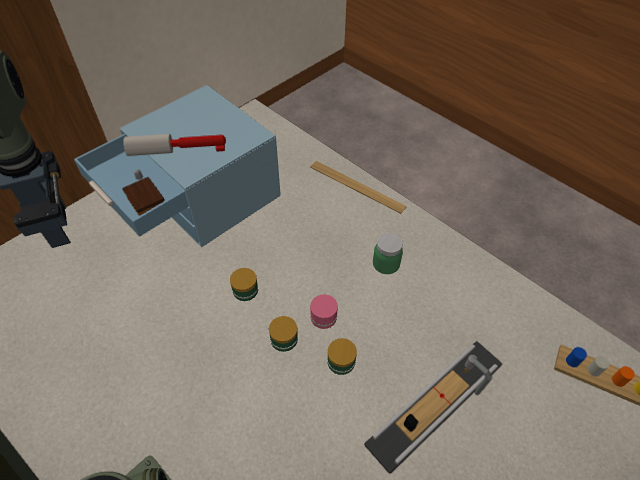

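Top view: brass-lid tins at about (282,301), (342,307) and (388,286); the pink look-alike is at (348,269), the jar at (344,190). The press is at (458,260), its grip at (461,287) and its punch and neck at (472,224). I'll enlarge and measure.

```bash
python3 - <<'E'
from h import *
S=np.load('side0.npz');T=np.load('top0.npz')
a=cv2.resize(cv2.cvtColor(T['p'][190:330,250:500],cv2.COLOR_RGB2BGR),None,fx=3,fy=3,interpolation=cv2.INTER_CUBIC)
cv2.imwrite('pics/topcrop.png',a)
b=cv2.resize(cv2.cvtColor(S['p'][330:480,350:510],cv2.COLOR_RGB2BGR),None,fx=4,fy=4,interpolation=cv2.INTER_CUBIC)
cv2.imwrite('pics/sidecrop.png',b)
for n,D in(('top',T),('side',S)):
    hsv=cv2.cvtColor(D['p'],cv2.COLOR_RGB2HSV)
    print(n)
    for nm,lo,hi,z,mn in(('lid',(10,140,90),(25,255,255),50,150),('pink',(160,80,120),(178,255,255),50,100),('dot',(0,160,120),(6,255,255),23,3)):
        m=cv2.inRange(hsv,lo,hi)
        k,l,st,c=cv2.connectedComponentsWithStats(m)
        for i in range(1,k):
            if st[i,4]>mn:
                print(nm,c[i].round(1),st[i],onplane(n,*c[i],z).round(1))
E
```

```text
top
lid [538.9 144.1] [525 136  28  19 245] [ 867.4 -486.4   50. ]
lid [388.1 285.6] [378 276  21  20 288] [495.4 -23.5  50. ]
lid [281.5 301.8] [272 292  20  20 283] [470.6 257.8  50. ]
lid [342.1 306.9] [333 298  19  19 276] [447.6 101.   50. ]
pink [347.9 268.5] [338 258  21  22 376] [547.2  78.5  50. ]
dot [172.5 234.5] [172 234   2   2   4] [675.2 550.3  23. ]
dot [167.3 240.4] [164 237   8   8  15] [659.5 564.6  23. ]
dot [162.7 246.3] [161 245   4   3   6] [643.6 577.1  23. ]
dot [151.4 260.9] [143 249  19  25  66] [605.  607.3  23. ]
side
lid [526.7  44.8] [ 417    0  223   99 1802] [1808.2  304.5   50. ]
lid [480.5 105.2] [ 346   35  265  143 1637] [1400.4  229.1   50. ]
lid [242.6 278.7] [230 268  26  22 449] [471.5 259.3  50. ]
lid [282.6 328.4] [269 316  28  25 551] [447.8 101.3  50. ]
lid [341.6 351.5] [328 338  29  27 606] [496.4 -25.1  50. ]
lid [622.4 376.3] [611 366  24  21 329] [ 853.2 -471.2   50. ]
pink [323.3 306.1] [310 294  28  25 516] [548.1  77.6  50. ]
dot [196.3 138.5] [170 135  53   8 187] [708.8 750.7  23. ]
dot [219.7 146.4] [216 145   8   3  17] [735.  674.7  23. ]
dot [435.5 389.5] [434 388   4   4   4] [ 578.1 -210.9   23. ]
dot [441.6 395.2] [440 393   4   5  16] [ 576.9 -227.    23. ]
```

View pics/topcrop.png

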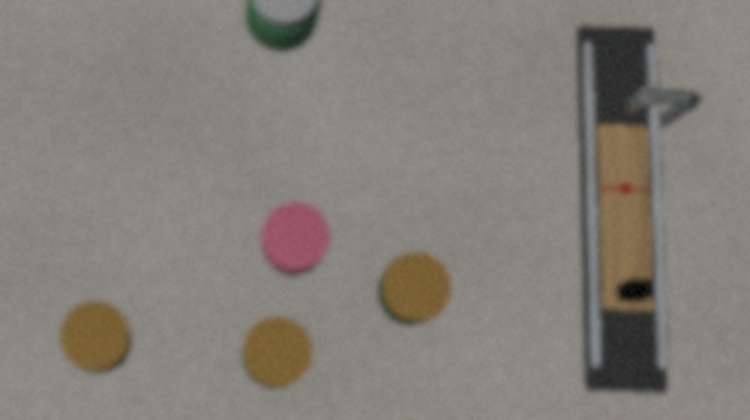

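View pics/sidecrop.png

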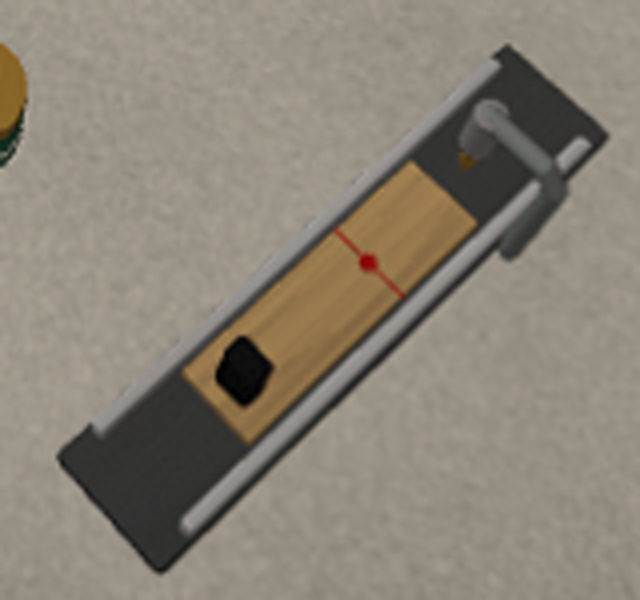

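```bash
python3 - <<'E'
from h import *
f=lambda x,y,k,ox,oy:((x+.5)/k-.5+ox,(y+.5)/k-.5+oy)
s=lambda x,y:f(x,y,4,350,330)
t=lambda x,y:f(x,y,3,250,190)
for n,g,C in(('side',s,[(505,45),(607,137),(163,572),(60,458)]),('top',t,[(579,26),(653,26),(666,389),(588,389)])):
    P=np.array([onplane(n,*g(*c),12)for c in C])
    print(n,P.round(1).tolist(),'ctr',P.mean(0).round(1))
    ax=(P[0]+P[1]-P[2]-P[3])/2;print('len',np.linalg.norm(ax),'yaw',np.degrees(np.arctan2(ax[1],ax[0])),'w',np.linalg.norm(P[0]-P[1]),np.linalg.norm(P[2]-P[3]))
    u=ax/np.linalg.norm(ax);print('punch',(P.mean(0)+80*u).round(1))
print('dot',onplane('side',*s(368,262),23),onplane('top',*t(626,188),23))
print('punch tip',onplane('side',*s(466,170),36),onplane('top',*t(630,106),36))
print('grip top',onplane('side',*s(240,353),61),onplane('top',*t(638,288),61))
# line ends
for n,g,C in(('side',s,[(335,229),(404,297)]),('top',t,[(601,188),(650,188)])):
    print([onplane(n,*g(*c),23).round(1) for c in C])
# bar corners
for n,g,C in(('side',s,[(412,162),(478,224),(249,444),(183,370)]),):
    P=np.array([onplane(n,*g(*c),23)for c in C]);print(P.round(1).tolist(),P.mean(0))
    ax=(P[0]+P[1]-P[2]-P[3])/2;print(np.linalg.norm(ax),np.degrees(np.arctan2(ax[1],ax[0])))
E
```

```text
side [[734.9, -207.1, 12.0], [727.2, -276.8, 12.0], [393.7, -245.8, 12.0], [399.3, -177.2, 12.0]] ctr [ 563.8 -226.7   12. ]
len 335.89993408462306 yaw -5.201827780439569 w 70.14592942330846 68.88124336767333
punch [ 643.4 -234.    12. ]
top [[736.1, -206.1, 12.0], [731.9, -275.9, 12.0], [395.6, -244.3, 12.0], [400.0, -174.7, 12.0]] ctr [ 565.9 -225.3   12. ]
len 337.6396938308162 yaw -5.356386406477102 w 69.91912687277896 69.74750405894248
punch [ 645.5 -232.8   12. ]
dot [ 577.16886528 -226.92924309   23.        ] [ 577.15818522 -227.69174143   23.        ]
punch tip [ 646.21908528 -235.48598525   36.        ] [ 650.35782342 -236.79395408   36.        ]
grip top [ 481.28963611 -213.44725641   61.        ] [ 481.86806408 -215.42492445   61.        ]
[array([ 579.6, -204.5,   23. ]), array([ 575. , -250.6,   23. ])]
[array([ 578.6, -204.9,   23. ]), array([ 575.8, -249.6,   23. ])]
[[637.2, -211.5, 23.0], [632.9, -255.6, 23.0], [464.0, -239.4, 23.0], [469.6, -194.3, 23.0]] [ 550.91973835 -225.17489346   23.        ]
169.01916338214627 -5.672370998762637
```

```bash
cat >> h.py <<'E'
from scipy.spatial.transform import Rotation as Ro
def cur():
    s=env.state();return np.array(s['ee_pos']),Ro.from_euler('xyz',s['ee_rot'],degrees=True),s
def plan(P,jaw):
    """P target TCP, jaw world yaw of tool z (mod 180); tool x down"""
    p,R,s=cur();M=R.as_matrix()
    for a in(jaw,jaw+180):
        z=np.array([np.cos(np.radians(a)),np.sin(np.radians(a)),0]);x=np.array([0,0,-1.]);y=np.cross(z,x)
        G=np.c_[x,y,z];dr=Ro.from_matrix(M.T@G).as_rotvec()
        print('jaw',a,'shift',(M.T@(np.array(P)-p)/100).round(4),'turn',(dr/2/np.pi).round(5),'deg',np.degrees(dr).round(2))
E
python3 - <<'E'
from h import *
p,R,s=cur();print(R.as_matrix().round(3))
plan((482.5,-218.5,130),84.6)
E
```

```text
[[-0.001 -0.915  0.403]
 [-0.001  0.403  0.915]
 [-1.     0.    -0.002]]
jaw 84.6 shift [ 0.8409 -5.2964 -5.8   ] turn [-5.101e-02 -2.400e-04 -5.000e-05] deg [-18.36  -0.09  -0.02]
jaw 264.6 shift [ 0.8409 -5.2964 -5.8   ] turn [ 4.4899e-01 -7.0000e-05  3.5000e-04] deg [ 1.6164e+02 -2.0000e-02  1.3000e-01]
```

Emit:
send_rows(
  commands=[
    [[0,-0.45,-0.49,0,0,0],[0,-0.88,-0.97,0,0,0],[0,-0.88,-0.97,0,0,0]],
  ],
  jaw=-1,
  force=15,
)

```text
time_s: 0.48
ee_pos: [273.4, 398.7, 213.8]
ee_rot: [-174.5, 89.9, -108.5]
force: [0.1, 0.9, 1.1]
gripper_width: 90.9
```

Emit:
send_rows(
  commands=[
    [[0,-0.45,-0.49,0,0,0],[0,-0.88,-0.97,0,0,0],[0,-0.88,-0.97,0,0,0]],
  ],
)

```text
time_s: 0.85
ee_pos: [315.1, 275.7, 213.9]
ee_rot: [177.4, 90.0, -116.6]
force: [-0.1, 1.1, 0.5]
gripper_width: 91.3
```

Emit:
send_rows(
  commands=[
    [[0,-0.45,-0.49,0,0,0],[0,-0.88,-0.97,0,0,0],[0,-0.88,-0.97,0,0,0]],
  ],
)

```text
time_s: 1.23
ee_pos: [357.2, 152.1, 214.0]
ee_rot: [-24.9, 90.0, 41.1]
force: [0.1, -0.6, 0.4]
gripper_width: 91.0
```

Emit:
send_rows(
  commands=[
    [[0,-0.45,-0.49,0,0,0],[0,-0.88,-0.97,0,0,0],[0,-0.88,-0.97,0,0,0]],
  ],
)

```text
time_s: 1.6
ee_pos: [399.2, 28.2, 213.9]
ee_rot: [-28.3, 89.9, 37.7]
force: [-0.6, 0.3, -0.3]
gripper_width: 91.3
```

Emit:
send_rows(
  commands=[
    [[0,-0.45,-0.49,0,0,0],[0,-0.88,-0.97,0,0,0],[0,-0.88,-0.97,0,0,0]],
  ],
)

```text
time_s: 1.98
ee_pos: [441.0, -95.6, 213.6]
ee_rot: [-22.5, 89.9, 43.6]
force: [-0.9, 1.3, -0.6]
gripper_width: 91.2
```

Emit:
send_rows(
  commands=[
    [[0,-0.45,-0.49,-0.025,0,0],[0,-0.88,-0.97,-0.051,0,0],[0,-0.88,-0.97,-0.051,0,0],[0,-0.88,-0.97,-0.051,0,0]],
  ],
)

```text
time_s: 2.48
ee_pos: [480.9, -216.9, 213.4]
ee_rot: [31.3, 89.9, 115.9]
force: [-1.0, -0.3, 0.6]
gripper_width: 91.1
```

```bash
python3 - <<'E'
from h import *
p,R,s=cur();print(s['qpos'].round(1),s['force'].round(2))
plan((482.5,-218.5,30),84.6)
E
```

```text
[-2.560e+01  1.410e+01  9.570e+01  1.000e-01  7.030e+01 -1.102e+02] [-0.98 -0.27  0.55]
jaw 84.6 shift [ 1.8338 -0.0198 -0.0185] turn [ 6.0e-05  3.2e-04 -1.9e-04] deg [ 0.02  0.12 -0.07]
jaw 264.6 shift [ 1.8338 -0.0198 -0.0185] turn [-4.9994e-01  3.1000e-04  5.0000e-04] deg [-1.7998e+02  1.1000e-01  1.8000e-01]
```

Emit:
send_rows(
  commands=[
    [[0.5,-0.02,-0.02,0,0,0],[1,-0.02,-0.02,0,0,0],[1,-0.02,-0.02,0,0,0]],
  ],
)

```text
time_s: 2.85
ee_pos: [479.6, -217.5, 111.2]
ee_rot: [64.6, 89.5, 149.3]
force: [-1.0, 0.2, 0.2]
gripper_width: 91.1
```

Emit:
send_rows(
  commands=[
    [[0.3,0,0,0,0,0],[0.6,0,0,0,0,0],[0.83,0,0,0,0,0],[0.83,0,0,0,0,0]],
  ],
)

```text
time_s: 3.35
ee_pos: [482.7, -220.2, 31.8]
ee_rot: [15.1, 90.0, 99.7]
force: [0.5, 0.0, 0.6]
gripper_width: 91.2
```

```bash
python3 - <<'E'
from h import *
p,R,s=cur();print(p,s['force'].round(2))
P,_=grab('side','side1')
cv2.imwrite('pics/s1.png',cv2.resize(cv2.cvtColor(P[300:480,320:540],cv2.COLOR_RGB2BGR),None,fx=3,fy=3,interpolation=cv2.INTER_CUBIC))
E
```

```text
[ 482.68090308 -220.20324411   31.80216101] [0.45 0.02 0.63]
```

View pics/s1.png

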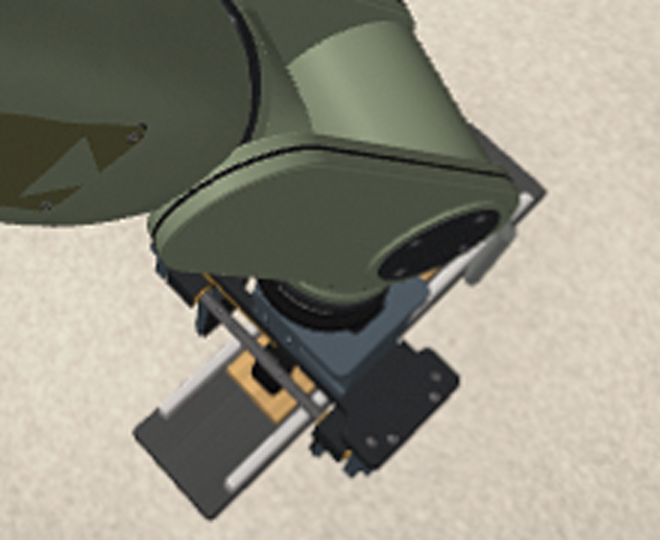

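The grip block, at crop (267,377), lies between the open fingers. I'm closing on it.

Emit:
send_rows(
  commands=[
    [[0,0,0,0,0,0],[0,0,0,0,0,0],[0,0,0,0,0,0],[0,0,0,0,0,0],[0,0,0,0,0,0],[0,0,0,0,0,0],[0,0,0,0,0,0],[0,0,0,0,0,0]],
  ],
  jaw=1,
  force=12,
)

```text
time_s: 4.4
ee_pos: [482.0, -218.6, 30.8]
ee_rot: [14.9, 89.7, 99.4]
force: [1.6, 10.2, 2.1]
gripper_width: 21.9
```

```bash
python3 - <<'E'
from h import *
p,R,s=cur();print(p,s['force'].round(2),s['gripper_width'])
u=np.array([np.cos(np.radians(-5.4)),np.sin(np.radians(-5.4)),0])
for d in(60,68,69):plan(p+d*u,84.6)
E
```

```text
[ 481.9859125  -218.61539412   30.7748295 ] [ 1.57 10.19  2.07] 21.925367448802515
jaw 84.6 shift [-0.0008 -0.6     0.0014] turn [-0.00038  0.0008  -0.00021] deg [-0.14  0.29 -0.08]
jaw 264.6 shift [-0.0008 -0.6     0.0014] turn [ 4.9962e-01 -3.3000e-04 -1.2600e-03] deg [ 1.7986e+02 -1.2000e-01 -4.5000e-01]
jaw 84.6 shift [-0.0009 -0.68    0.0016] turn [-0.00038  0.0008  -0.00021] deg [-0.14  0.29 -0.08]
jaw 264.6 shift [-0.0009 -0.68    0.0016] turn [ 4.9962e-01 -3.3000e-04 -1.2600e-03] deg [ 1.7986e+02 -1.2000e-01 -4.5000e-01]
jaw 84.6 shift [-0.0009 -0.69    0.0017] turn [-0.00038  0.0008  -0.00021] deg [-0.14  0.29 -0.08]
jaw 264.6 shift [-0.0009 -0.69    0.0017] turn [ 4.9962e-01 -3.3000e-04 -1.2600e-03] deg [ 1.7986e+02 -1.2000e-01 -4.5000e-01]
```

Emit:
send_rows(
  commands=[
    [[0,-0.1,0.015,0,0,0],[0,-0.25,0.015,0,0,0],[0,-0.4,0.015,0,0,0],[0,-0.55,0.015,0,0,0],[0,-0.65,0.015,0,0,0],[0,-0.68,0.015,0,0,0],[0,-0.68,0.015,0,0,0],[0,-0.68,0.015,0,0,0],[0,-0.68,0.015,0,0,0]],
  ],
)

```text
time_s: 5.52
ee_pos: [551.3, -225.1, 30.8]
ee_rot: [-20.6, 89.9, 64.0]
force: [0.9, 4.7, 0.8]
gripper_width: 21.9
```

```bash
python3 - <<'E'
from h import *
p,R,s=cur();print(p,s['force'].round(2),s['gripper_width'], (p-[482,-218.6,0])@[.9956,-.0941,0])
for n in('side','top'):
    P,_=grab(n,n+'2')
    x0,y0=(350,320) if n=='side' else (400,180)
    cv2.imwrite(f'pics/{n}2c.png',cv2.resize(cv2.cvtColor(P[y0:y0+150,x0:x0+180],cv2.COLOR_RGB2BGR),None,fx=4,fy=4,interpolation=cv2.INTER_CUBIC))
E
```

```text
[ 551.25167249 -225.12498075   30.76974895] [0.93 4.72 0.82] 21.865948321386206 69.56096581879612
```

View pics/side2c.png

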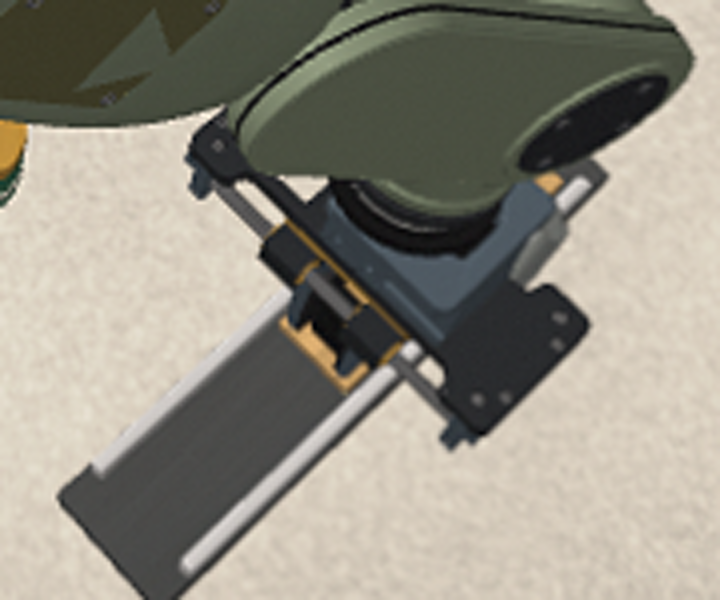

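View pics/top2c.png

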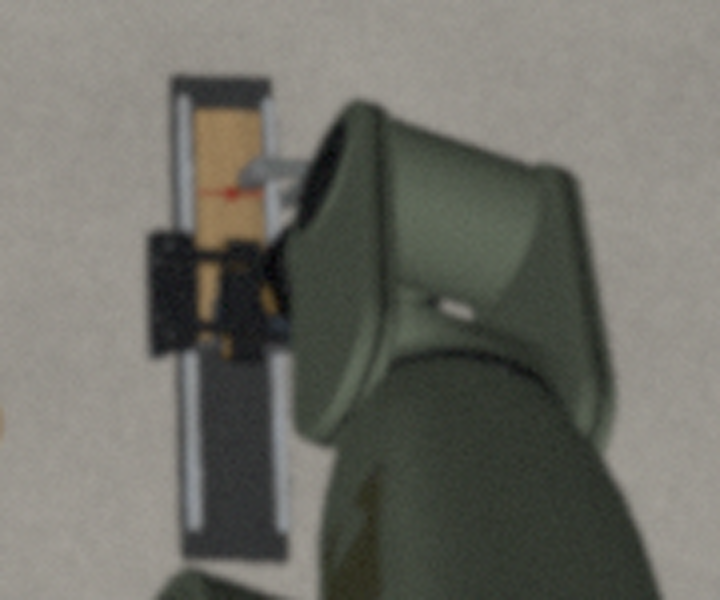

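Emit:
send_rows(
  commands=[
    [[0,0,0,0,0,0],[0,0,0,0,0,0],[0,0,0,0,0,0],[0,0,0,0,0,0],[0,0,0,0,0,0],[-0.2,0,0,0,0,0],[-0.6,0,0,0,0,0],[-1,0,0,0,0,0],[-1,0,0,0,0,0]],
  ],
  jaw=-1,
)

```text
time_s: 6.75
ee_pos: [552.2, -227.2, 134.5]
ee_rot: [-107.8, 89.6, -23.3]
force: [-0.2, -1.1, -0.6]
gripper_width: 91.1
```

Emit:
send_rows(
  commands=[
    [[-0.3,0.2,0.3,0,0,0],[-0.3,0.5,0.8,0,0,0],[-0.3,0.6,1,0,0,0],[-0.3,0.6,1,0,0,0]],
  ],
)

```text
time_s: 7.25
ee_pos: [499.0, -120.1, 160.4]
ee_rot: [93.7, 89.9, 178.4]
force: [-0.0, 1.1, -0.1]
gripper_width: 90.9
```

Emit:
send_rows(
  commands=[
    [[0,0,0.5,0,0,0],[0,0,1,0,0,0],[0,0,1,0,0,0],[0,0,1,0,0,0]],
  ],
)

```text
time_s: 7.75
ee_pos: [509.7, -22.5, 160.4]
ee_rot: [160.6, 89.9, -114.8]
force: [0.3, -0.4, -0.4]
gripper_width: 91.1
```

```bash
python3 - <<'E'
from h import *
for n in('side','top'):
    P,_=grab(n,n+'3')
    x0,y0=(350,330) if n=='side' else (400,180)
    cv2.imwrite(f'pics/{n}3c.png',cv2.resize(cv2.cvtColor(P[y0:y0+150,x0:x0+180],cv2.COLOR_RGB2BGR),None,fx=4,fy=4,interpolation=cv2.INTER_CUBIC))
    hsv=cv2.cvtColor(P,cv2.COLOR_RGB2HSV);m=cv2.inRange(hsv,(0,130,90),(7,255,255));m[:,:380]=0
    k,l,st,c=cv2.connectedComponentsWithStats(m)
    for i in range(1,k):
        print(n,c[i].round(1),st[i],onplane(n,*c[i],23).round(1))
E
```

```text
side [458. 369.] [456 367   5   5   5] [ 647.1 -218.1   23. ]
side [463.7 374.4] [462 373   4   4  14] [ 645.5 -233.5   23. ]
side [470.  379.9] [467 377   7   6   7] [ 644.6 -249.8   23. ]
```

View pics/side3c.png

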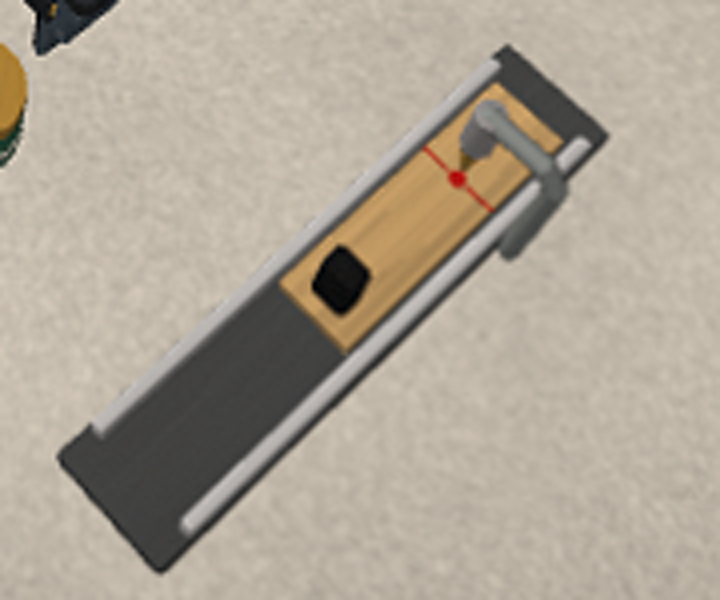

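View pics/top3c.png

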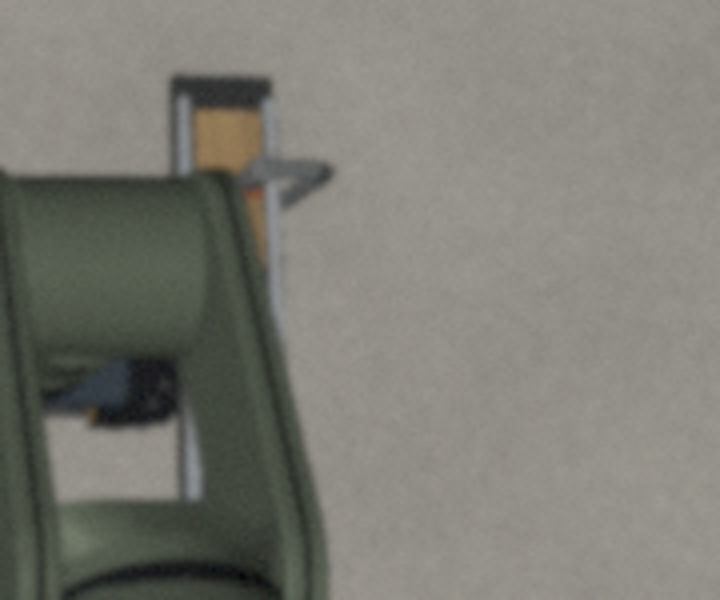

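```bash
python3 - <<'E'
from h import *
f=lambda x,y,k=4,ox=350,oy=330:((x+.5)/k-.5+ox,(y+.5)/k-.5+oy)
u=np.array([np.cos(np.radians(-5.4)),np.sin(np.radians(-5.4)),0])
d=onplane('side',*f(457,179),23);print('dot',d)
for k in(-4,-2,0,2,4):
    q=proj('side',np.r_[d[:2],36]+k*u); print('tip at dot%+d ->crop'%k,((q-[350,330]+.5)*4-.5).round(1))
c=env.get_calibration('side')
P=np.load('side3.npz')['p'][355:385,445:490]
cv2.imwrite('pics/z3.png',cv2.resize(cv2.cvtColor(P,cv2.COLOR_RGB2BGR),None,fx=16,fy=16,interpolation=cv2.INTER_CUBIC))
# side base corners at z=12 & bar corners z=23
B=[onplane('side',*f(*q),12) for q in((505,45),(607,137),(163,572),(60,458))]
lon=[b@u for b in B];print('base ends',lon,'mid',np.mean(lon),'dot-mid',d@u-np.mean(lon))
E
```

```text
dot [ 645.73072112 -233.79811013   23.        ]
tip at dot-4 ->crop [457.7 173.2]
tip at dot-2 ->crop [460.2 170.9]
tip at dot+0 ->crop [462.7 168.5]
tip at dot+2 ->crop [465.2 166.1]
tip at dot+4 ->crop [467.7 163.7]
base ends [np.float64(751.1242477823866), np.float64(749.9897184201145), np.float64(415.09663855353296), np.float64(414.2214778482894)] mid 582.6080206510809 dot-mid 82.25927047559333
```

View pics/z3.png

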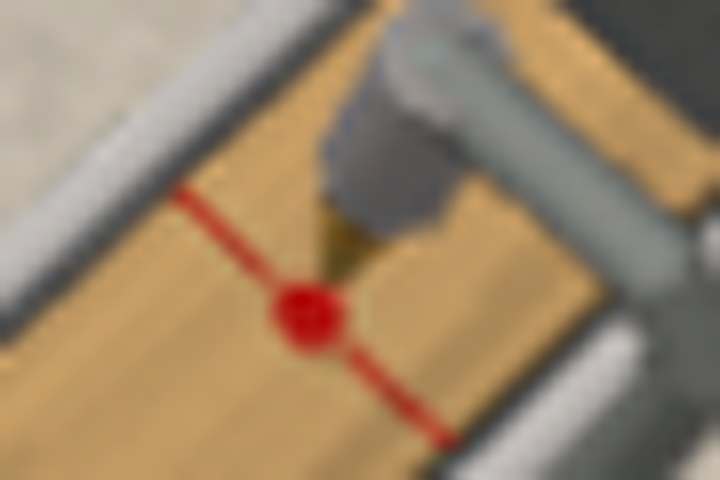

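```bash
python3 - <<'E'
from h import *
f=lambda x,y,k=4,ox=400,oy=180:((x+.5)/k-.5+ox,(y+.5)/k-.5+oy)
u=np.array([np.cos(np.radians(-5.4)),np.sin(np.radians(-5.4)),0])
d=onplane('top',*f(232,192),23);print('dot',d)
B=[onplane('top',*f(*q),12) for q in((171,76),(271,79),(287,560),(184,558))]
lon=[b@u for b in B];print(lon,'dot-mid',d@u-np.mean(lon))
for k in(-4,0,4):
    q=proj('top',np.r_[d[:2],36]+k*u); print('tip at dot%+d ->crop'%k,((q-[400,180]+.5)*4-.5).round(1))
P=np.load('top2.npz')['p'][210:240,440:485]
cv2.imwrite('pics/zt.png',cv2.resize(cv2.cvtColor(P,cv2.COLOR_RGB2BGR),None,fx=16,fy=16,interpolation=cv2.INTER_CUBIC))
E
```

```text
dot [ 646.32064409 -234.37022242   23.        ]
[np.float64(751.3125436513745), np.float64(751.4991335207761), np.float64(416.00437039768946), np.float64(415.24056154846744)] dot-mid 81.9942842435695
tip at dot-4 ->crop [237.6 193.1]
tip at dot+0 ->crop [237.4 187.4]
tip at dot+4 ->crop [237.2 181.8]
```

View pics/zt.png

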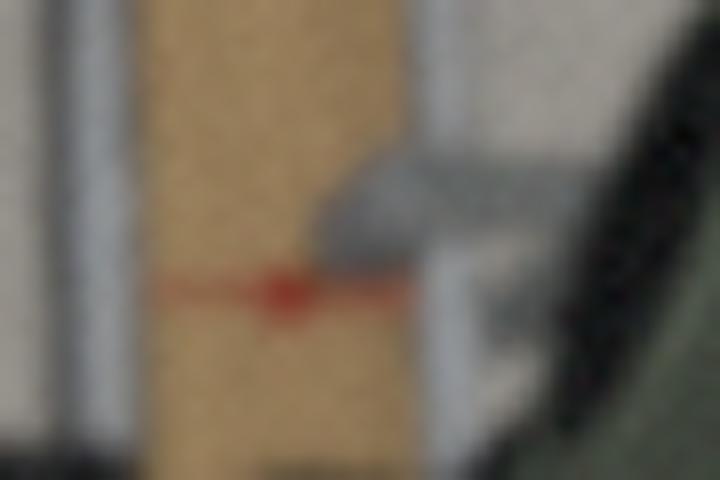

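The bar now lies with the dot under the punch. In the side view the tip is seen at zoom (335,283) against an expected (333,276), about 0.6 mm along the bar. The estimate from the base ends gives about 2 mm. Both are within 4 mm, so I'm leaving it and moving on to the tins. The three green ones have brass lids; the pink one at top (348,269) is left alone.

```bash
cat >> h.py <<'E'
def weigh(n=16):
    F=[]
    for i in range(n):
        env.grab_frame('side');s=env.state();F.append(np.r_[s['force'],s['effort'][1:3]])
    F=np.array(F);print('F mean',F.mean(0).round(2),'std',F.std(0).round(2),'t',s['time_s'],'w',s['gripper_width'])
E
python3 - <<'E'
from h import *
weigh(12)
plan((496,-24.3,12),84.6)
P=np.load('side3.npz')['p'][240:400,200:400]
cv2.imwrite('pics/tz.png',cv2.resize(cv2.cvtColor(P,cv2.COLOR_RGB2BGR),None,fx=3,fy=3))
E
```

```text
F mean [-3.800e-01  1.000e-02 -2.000e-02 -3.597e+01 -2.132e+01] std [0.53 0.4  0.46 0.02 0.  ] t 8.45 w 91.55103469149952
jaw 84.6 shift [ 1.4896  0.1287 -0.0404] turn [-1.e-05  1.e-05  2.e-05] deg [-0.    0.    0.01]
jaw 264.6 shift [ 1.4896  0.1287 -0.0404] turn [ 4.9999e-01  4.0000e-05 -2.0000e-05] deg [ 1.8e+02  1.0e-02 -1.0e-02]
```

View pics/tz.png

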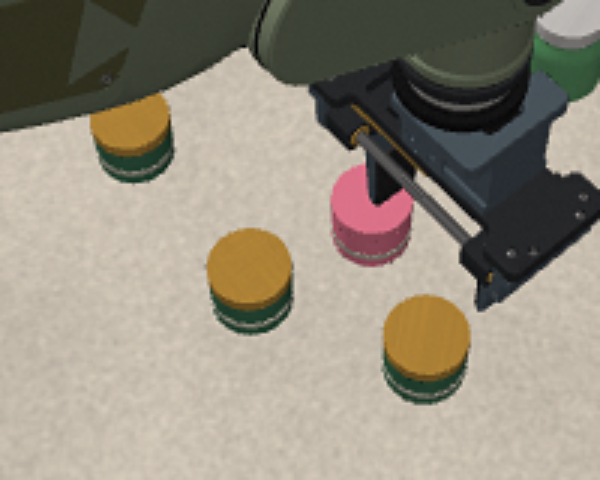

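The crop shows green tins with brass lids at (425,350), (250,280) and (133,135). The pink look-alike at (370,215) stays untouched. I'm descending on the nearest tin, at (496,-24).

Emit:
send_rows(
  commands=[
    [[0.1,0.13,-0.04,0,0,0],[0.5,0.13,-0.04,0,0,0],[0.9,0.13,-0.04,0,0,0],[0.9,0.13,-0.04,0,0,0]],
  ],
)

```text
time_s: 8.95
ee_pos: [493.5, -24.0, 68.8]
ee_rot: [90.5, 89.6, 175.1]
force: [0.6, -0.2, -0.0]
gripper_width: 91.1
```

Emit:
send_rows(
  commands=[
    [[0.3,0,0,0,0,0],[0.58,0,0,0,0,0],[0.58,0,0,0,0,0],[0.58,0,0,0,0,0]],
  ],
)

```text
time_s: 9.45
ee_pos: [497.4, -24.3, 14.6]
ee_rot: [-87.5, 89.8, -2.9]
force: [-0.3, -0.1, 0.1]
gripper_width: 91.4
```

Emit:
send_rows(
  commands=[
    [[0,0,0,0,0,0],[0,0,0,0,0,0],[0,0,0,0,0,0],[0,0,0,0,0,0],[0,0,0,0,0,0],[0,0,0,0,0,0]],
  ],
  jaw=1,
  force=30,
)

```text
time_s: 10.2
ee_pos: [496.0, -24.4, 13.2]
ee_rot: [-116.4, 90.0, -31.8]
force: [-0.7, -1.1, 5.8]
gripper_width: 58.9
```

```bash
python3 - <<'E'
from h import *
weigh(6)
p,R,s=cur();print(p)
E
```

```text
F mean [ -0.86  -1.19   5.41 -36.   -14.38] std [0.57 0.25 0.38 0.   0.  ] t 10.5 w 58.774589095209464
[495.98792418 -24.42301922  13.23277824]
```

Emit:
send_rows(
  commands=[
    [[-0.1,0,0,0,0,0],[-0.2,0,0,0,0,0],[-0.3,0,0,0,0,0],[-0.4,0,0,0,0,0],[-0.4,0,0,0,0,0],[-0.4,0,0,0,0,0]],
  ],
)

```text
time_s: 11.25
ee_pos: [495.6, -24.2, 52.8]
ee_rot: [73.8, 90.0, 158.4]
force: [-0.6, 0.7, -3.8]
gripper_width: 58.9
```

```bash
python3 - <<'E'
from h import *
weigh(16)
p,R,s=cur();print(p,R.as_matrix()[:,0])
P,_=grab('side','side5')
cv2.imwrite('pics/s5.png',cv2.resize(cv2.cvtColor(P[240:420,200:420],cv2.COLOR_RGB2BGR),None,fx=3,fy=3))
E
```

```text
F mean [  0.04  -0.12  -4.4  -39.58 -18.24] std [0.66 0.54 0.51 0.09 0.04] t 12.05 w 58.80218679276801
[495.87403456 -24.25236479  52.95772001] [ 8.27148942e-05  7.87661959e-05 -9.99999993e-01]
```

View pics/s5.png

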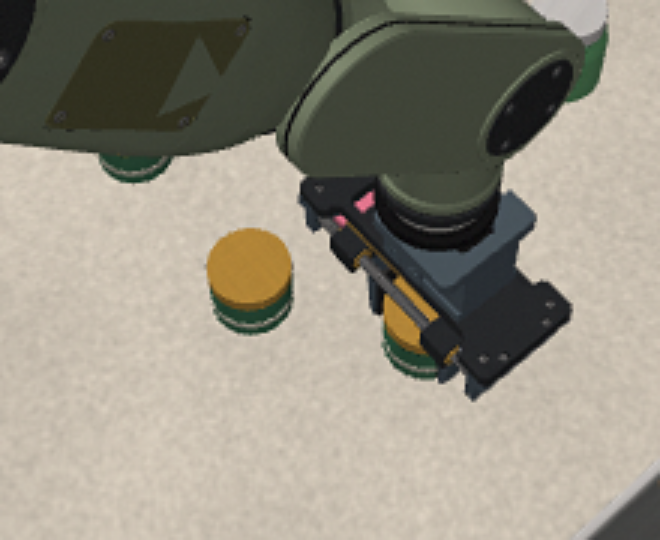

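Tin at (496,-24) is held level and weighs about 4.4 N (0.45 kg), so it is almost certainly the heaviest, since the limits only allow the others up to 0.4 kg. There is time to check the others, so I'm setting it back in place.

Emit:
send_rows(
  commands=[
    [[0.15,0,0,0,0,0],[0.28,0,0,0,0,0],[0.35,0,0,0,0,0],[0.39,0,0,0,0,0],[0.395,0,0,0,0,0],[0.395,0,0,0,0,0]],
  ],
)

```text
time_s: 12.85
ee_pos: [496.1, -24.3, 13.5]
ee_rot: [-80.9, 90.0, 3.7]
force: [-0.2, -0.6, -4.1]
gripper_width: 58.9
```

Emit:
send_rows(
  commands=[
    [[0,0,0,0,0,0],[0,0,0,0,0,0],[0,0,0,0,0,0],[0,0,0,0,0,0],[-0.3,0,0,0,0,0],[-0.8,0,0,0,0,0],[-0.8,0,0,0,0,0],[-0.8,0,0,0,0,0]],
  ],
  jaw=-1,
)

```text
time_s: 13.85
ee_pos: [495.4, -24.2, 93.2]
ee_rot: [80.4, 90.0, 165.0]
force: [-0.1, 0.7, -0.8]
gripper_width: 91.4
```

```bash
python3 - <<'E'
from h import *
weigh(8)
plan((447.7,101.1,12),84.6)
E
```

```text
F mean [ -0.26   0.1   -0.04 -36.61 -18.81] std [0.4  0.44 0.29 0.28 0.18] t 14.25 w 91.1849078892614
jaw 84.6 shift [0.8096 0.5942 1.2026] turn [-2.0e-05  1.0e-05 -1.7e-04] deg [-0.01  0.   -0.06]
jaw 264.6 shift [0.8096 0.5942 1.2026] turn [ 4.9998e-01 -2.7000e-04 -2.0000e-05] deg [ 1.7999e+02 -1.0000e-01 -1.0000e-02]
```

Emit:
send_rows(
  commands=[
    [[0,0.3,0.5,0,0,0],[0,0.59,1,0,0,0],[0,0.59,1,0,0,0]],
  ],
)

```text
time_s: 14.62
ee_pos: [444.6, 83.2, 93.2]
ee_rot: [82.3, 89.9, 167.1]
force: [-0.1, -0.3, -1.0]
gripper_width: 91.0
```

Emit:
send_rows(
  commands=[
    [[0,0,0.2,0,0,0],[0.4,0,0.2,0,0,0],[0.8,0,0.2,0,0,0],[0.8,0,0.2,0,0,0],[0.8,0,0.2,0,0,0]],
  ],
)

```text
time_s: 15.25
ee_pos: [449.6, 100.5, 14.3]
ee_rot: [-74.9, 89.9, 9.7]
force: [0.6, -0.1, 0.1]
gripper_width: 91.2
```

Emit:
send_rows(
  commands=[
    [[0,0,0,0,0,0],[0,0,0,0,0,0],[0,0,0,0,0,0],[0,0,0,0,0,0],[0,0,0,0,0,0],[0,0,0,0,0,0]],
  ],
  jaw=1,
  force=30,
)

```text
time_s: 16.0
ee_pos: [448.7, 100.9, 13.9]
ee_rot: [-66.4, 90.0, 18.2]
force: [-0.6, 0.3, 5.6]
gripper_width: 60.7
```

Emit:
send_rows(
  commands=[
    [[-0.1,0,0,0,0,0],[-0.2,0,0,0,0,0],[-0.3,0,0,0,0,0],[-0.4,0,0,0,0,0],[-0.4,0,0,0,0,0],[-0.4,0,0,0,0,0]],
  ],
)

```text
time_s: 16.75
ee_pos: [448.2, 100.7, 53.4]
ee_rot: [88.6, 90.0, 173.2]
force: [-0.2, 0.5, -1.3]
gripper_width: 60.2
```

```bash
python3 - <<'E'
from h import *
weigh(16)
P,_=grab('side','side6')
cv2.imwrite('pics/s6.png',cv2.resize(cv2.cvtColor(P[220:400,180:400],cv2.COLOR_RGB2BGR),None,fx=3,fy=3))
E
```

```text
F mean [-3.000e-02 -1.200e-01 -8.900e-01 -3.464e+01 -1.665e+01] std [0.36 0.5  0.47 0.08 0.03] t 17.55 w 60.253323661943455
```

View pics/s6.png

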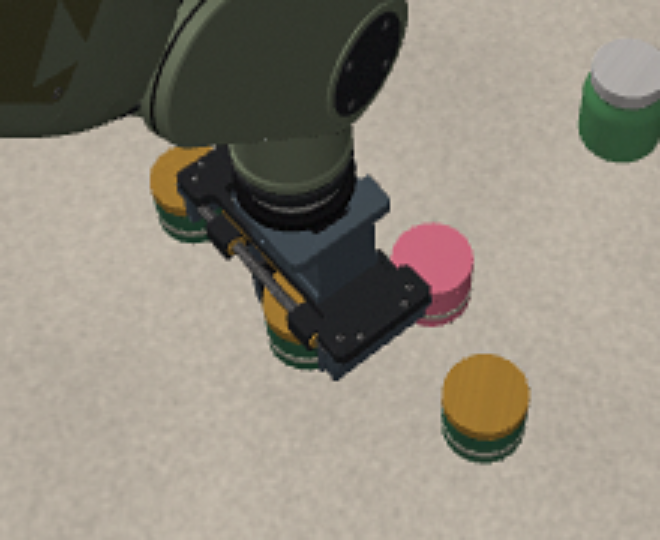

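The tin at (448,101) weighs only about 0.9 N (0.09 kg). If the third tin were the heaviest, it would need at least 1.5 × 0.45 = 0.67 kg, above the stated 0.6 kg limit. So the first tin holds the snaps. I'm setting this one down and going back.

Emit:
send_rows(
  commands=[
    [[0.15,0,0,0,0,0],[0.28,0,0,0,0,0],[0.35,0,0,0,0,0],[0.39,0,0,0,0,0],[0.4,0,0,0,0,0],[0.4,0,0,0,0,0]],
  ],
)

```text
time_s: 18.35
ee_pos: [448.3, 100.7, 14.0]
ee_rot: [73.5, 90.0, 158.1]
force: [-1.8, -0.0, 4.5]
gripper_width: 60.7
```

Emit:
send_rows(
  commands=[
    [[0,0,0,0,0,0],[0,0,0,0,0,0],[0,0,0,0,0,0],[0,0,0,0,0,0],[0,0,0,0,0,0],[-0.3,0,0,0,0,0],[-0.8,0,0,0,0,0],[-0.8,0,0,0,0,0],[-0.8,0,0,0,0,0]],
  ],
  jaw=-1,
)

```text
time_s: 19.48
ee_pos: [447.9, 100.7, 93.2]
ee_rot: [96.4, 90.0, -179.0]
force: [0.0, 0.5, -0.5]
gripper_width: 91.0
```

```bash
python3 - <<'E'
from h import *
P,_=grab('side','side7')
hsv=cv2.cvtColor(P,cv2.COLOR_RGB2HSV)
m=cv2.inRange(hsv,(10,140,90),(25,255,255));k,l,st,c=cv2.connectedComponentsWithStats(m)
for i in range(1,k):
    if 150<st[i,4]<900 : print(c[i].round(1),st[i],onplane('side',*c[i],50).round(1))
plan((496,-24.3,13),84.6)
cv2.imwrite('pics/s7.png',cv2.resize(cv2.cvtColor(P[220:400,180:400],cv2.COLOR_RGB2BGR),None,fx=3,fy=3))
E
```

```text
[236.9 282.8] [230 271  18  21 195] [455.  259.9  50. ]
[277.9 332. ] [269 318  21  26 321] [435. 102.  50.]
[341.3 351.6] [327 338  29  29 632] [495.6 -24.9  50. ]
[622.4 376.3] [611 367  24  20 329] [ 853.2 -471.2   50. ]
jaw 84.6 shift [ 0.7951 -0.6023 -1.1974] turn [-2.e-05 -8.e-05 -3.e-04] deg [-0.01 -0.03 -0.11]
jaw 264.6 shift [ 0.7951 -0.6023 -1.1974] turn [ 4.9998e-01 -4.8000e-04  1.2000e-04] deg [ 1.7999e+02 -1.7000e-01  4.0000e-02]
```

View pics/s7.png

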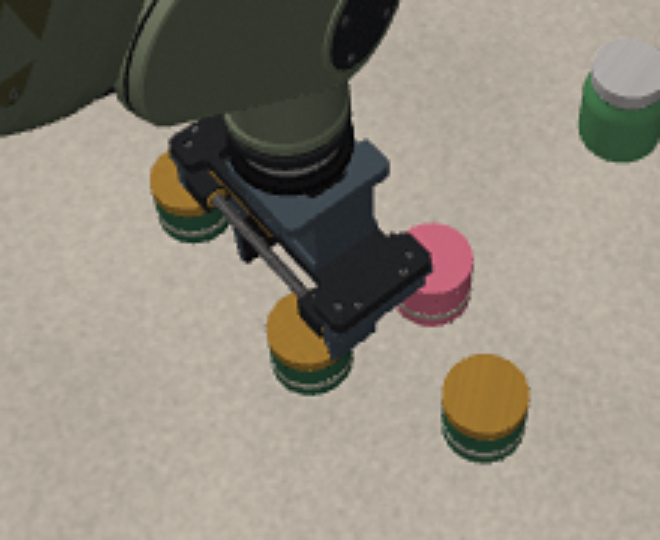

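The light tin stands upright at crop (310,345). The heavy one is unmoved at (486,405), world (496,-24.5).

Emit:
send_rows(
  commands=[
    [[0,-0.3,-0.5,0,0,0],[0,-0.6,-1,0,0,0],[0,-0.6,-1,0,0,0]],
  ],
)

```text
time_s: 19.9
ee_pos: [499.5, -7.3, 92.0]
ee_rot: [110.2, 89.9, -165.5]
force: [-0.3, 0.5, 0.3]
gripper_width: 91.2
```

Emit:
send_rows(
  commands=[
    [[0,0,-0.2,0,0,0],[0.4,0,-0.2,0,0,0],[0.8,0,-0.2,0,0,0],[0.8,0,-0.2,0,0,0],[0.8,0,-0.2,0,0,0]],
  ],
)

```text
time_s: 20.52
ee_pos: [497.0, -23.8, 13.9]
ee_rot: [-35.8, 90.0, 48.8]
force: [0.5, 0.3, 0.1]
gripper_width: 91.0
```

Emit:
send_rows(
  commands=[
    [[0,0,0,0,0,0],[0,0,0,0,0,0],[0,0,0,0,0,0],[0,0,0,0,0,0],[0,0,0,0,0,0],[0,0,0,0,0,0],[0,0,0,0,0,0]],
  ],
  jaw=1,
  force=35,
)

```text
time_s: 21.4
ee_pos: [497.1, -24.3, 13.9]
ee_rot: [-73.5, 90.0, 11.1]
force: [-0.9, -0.2, 6.2]
gripper_width: 58.9
```

Emit:
send_rows(
  commands=[
    [[-0.15,0,0,0,0,0],[-0.3,0,0,0,0,0],[-0.5,0,0,0,0,0],[-0.7,0,0,0,0,0],[-0.9,0,0,0,0,0],[-1,0,0,0,0,0],[-1,0,0,0,0,0]],
  ],
)

```text
time_s: 22.28
ee_pos: [497.1, -24.4, 114.1]
ee_rot: [-85.5, 89.9, -0.9]
force: [-0.2, 0.6, -4.4]
gripper_width: 58.7
```

Emit:
send_rows(
  commands=[
    [[-0.15,0,0,0,0,0],[-0.3,0,0,0,0,0],[-0.45,0,0,0,0,0],[-0.5,0,0,0,0,0],[-0.5,0,0,0,0,0],[-0.5,0,0,0,0,0],[-0.5,0,0,0,0,0],[-0.5,0,0,0,0,0]],
  ],
)

```text
time_s: 23.28
ee_pos: [496.7, -24.3, 163.1]
ee_rot: [85.0, 90.0, 169.6]
force: [-0.0, -0.5, -4.2]
gripper_width: 59.1
```

```bash
python3 - <<'E'
from h import *
weigh(12);p,R,s=cur();print(p,R.as_matrix()[:,0].round(4))
P,_=grab('side','side8');grab('top','top8')
cv2.imwrite('pics/s8z.png',cv2.resize(cv2.cvtColor(P[355:385,445:490],cv2.COLOR_RGB2BGR),None,fx=16,fy=16,interpolation=cv2.INTER_CUBIC))
E
```

```text
F mean [-1.400e-01  1.000e-02 -4.250e+00 -3.697e+01 -2.282e+01] std [0.37 0.32 0.61 0.01 0.01] t 23.875 w 58.9715052062866
[496.86091124 -24.35993216 163.4864218 ] [ 2.e-04  1.e-04 -1.e+00]
```

View pics/side8.png

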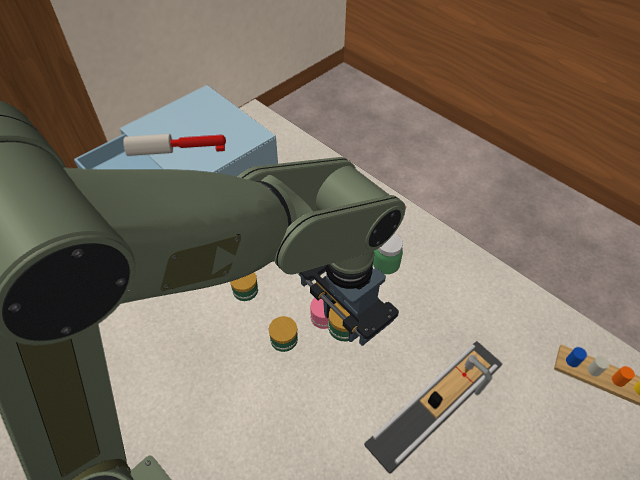

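View pics/s8z.png

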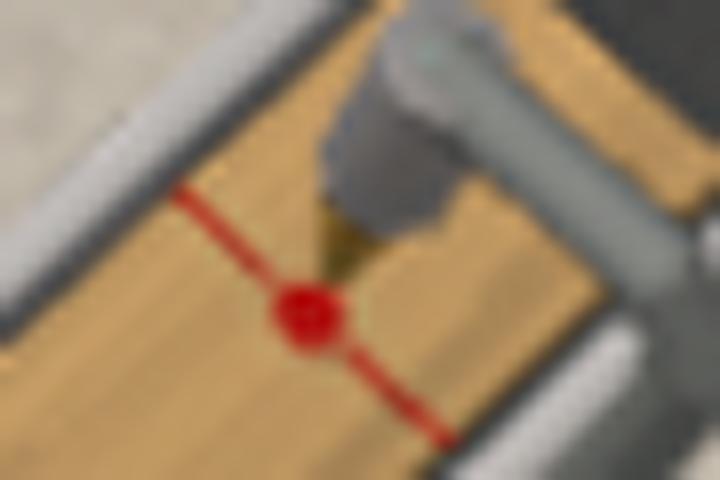

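The tin is held about 150 mm up and steady, the other two stand at (283,335) and (244,284), and the dot is unmoved at (464,374). I'm handing the job in.

```bash
python3 -c "
from h import *
print(env.job_done())"
```

```text
the job is handed in; nothing more can be done
None
```

I slid the bar about 69 mm by its grip, so the red dot lies under the punch. I then weighed two of the three tins and handed the job in at about 24 s, holding the heaviest level with its underside about 150 mm above the ledge. No verdict was reported.

**Weights:**
- The tin at (496, -24) pulls about 4.3 N, or 0.45 kg; the two weighings gave 4.4 and 4.25 N.
- The tin at (448, 101) pulls about 0.9 N, or 0.09 kg.
- I did not weigh the third tin. To be the heaviest it would have to exceed 0.6 kg, the most any tin may weigh.

**Last checks:**
- **Dot:** my two estimates disagreed slightly. Sighting the punch tip in the side view puts the dot about 0.6 mm off along the bar, while measuring from the base ends puts it about 2 mm off. Both are within the 4 mm limit. The last picture shows the dot had not moved.
- **Held tin:** the tool points straight down and the force and opening readings are steady. The jaws read 58.9 mm on a 61 mm tin, which I could not explain; the light tin read 60.3 mm.
- **Other things:** the other two tins stand upright on the ledge. I did not touch the jar, the lint roller, the pink tin or the drawer with its contents.

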